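# Hook the parts bin forward and stack its keyed tray

### The arm

A 7-joint arm with a two-finger parallel gripper is mounted at the origin on a cart in front of the work surface, level with it; the furniture and walls round the work are solid. World frame = base frame: x ahead of the robot, y to its left, z up, the work surface at z = 0. Lengths are in m, angles in rad, forces in N, time in s.
With the tool pointing down it reaches from about 0.4 to 0.85 m from the base axis. Payload 6.9 kg.
Tool frame: the origin (TCP) lies midway between the tips of the shut fingers; the grasp point (between the pads) lies behind it (ctrl.pinch_z is the z of the grasp point in the tool frame, in m); z points along the fingers, y is the line along which they close (so a half turn about z gives the same grasp; the last joint's range is limited). The gripper opens to 85 mm and grips with 20 to 120 N. Pads are 22 mm wide; open, the fingers measure 114 mm over their backs; the gripper's body (76 mm by 85 mm) begins 54 mm behind the grasp point. The pads swing forward as they close: fully open they stand 13 mm farther back than shut.
Start: joints at [0.105, 0.507, -0.238, 1.5, 0.126, 1.149, -0.155], TCP at [0.625, -0, 0.231] pointing down, gripper open.
Joint ranges: [-3.08, 3.08], [-0.24, 2.05], [-1.43, 1.35], [0, 2.5], [-1.52, 4.66], [0.17, 1.96], [-2.89, 2.89]. Speed limits (rad/s): [2.39, 2.39, 3.14, 3.14, 3.14, 3.14, 3.14].

### API

Orientations are given as a unit quaternion [w, x, y, z].
In Python, from station import ctrl, get_state, vision, ticket, models gives the robot as it stands. Calls block until the motion is done:
- ctrl.movep(position, orientation): joint-space move of the TCP to a pose.
- ctrl.movel(position, frame=None, max_speed=0.15): straight line of the TCP; frame=None keeps the orientation; max_speed is the mean speed in m/s.
- ctrl.set_joints(angles): joint-space move.
- ctrl.ungrasp() and ctrl.close_gripper(force=None): open the fingers fully, or close them until they stop; force is the grip in N (None keeps the last).
- ctrl.pause(seconds).
- ctrl.ik(position, orientation): joint angles nearest the present ones, or None.
- get_state(): the state.
- vision.grab_frame(name): name is "scene" or "side" or "wrist"; returns (picture, depth): 420x560x3 uint8, blue, green, red; 420x560 float32, m along the optical axis (not along the pixel's ray), 0 where there is no reading.
- vision.camera_info(name): a dict with "mtx" (3x3 intrinsics, pixels), "dist_coeffs" ([k1, k2, p1, p2, k3] as OpenCV has them; the pictures are not rectified), "R" (3x3) and "t" (3): a world point X has camera coordinates R X + t; the wrist camera has in their place "hand_eye" (4x4, takes a point from camera to tool coordinates, whose origin is the TCP and whose axes are the flange's). Camera axes: x right, y down, z forward; pixel columns grow to the right and rows downward; lengths in m; the calibration is good to about 2 mm. A picture is of the moment at which its call begins: read the wrist's pose just before it. camera_info takes no time and is no camera call.
A pose or a line that the arm cannot do raises ctrl.Unreachable and nothing moves.
- ticket.close_job(): hands the job in; it is judged then, once.
Trained networks look in the newest picture that a camera, given by its name, has taken for a name from the list of things; names that differ only in an ending like _2 or _b are one class to them, and where a whole thing is asked for, a point or a joint stands for the part that bears it (a point fixed in the world has none). Each returns a list of dicts, best first, with "p" (0 to 1); they miss things now and then, are a little off and sometimes report something else, mostly with a low value. They report only what shows in the picture. A call takes as long as a camera call. They do not tell look-alikes from the thing itself.
- models.recognise(camera, target): "point" ([column, row] in pixels, amid what is visible of it).
- models.masks_of(camera, target): "mask" (420x560 bool, what is visible of it) and "point" ([column, row] in pixels, amid what is visible of it).
The state is a dict: "time": time; "qpos": joint angles; "qd": joint speeds; "tau": joint torques, N m; "tcp_pos": TCP position; "eef_rot": TCP orientation; "contact_force": force on the tool from outside, world axes, zero at the start; "wrist_torque": the same for the moment, N m; "width": finger opening in m; "gripper_force": force on a finger pad.
Only numpy, scipy, OpenCV 4.12 (cv2) and the standard library are available. Lean on these libraries where they do the work, as an engineer would, in place of code of your own. Each camera call takes 0.05 s, during which the arm holds its last target. There are 200 camera calls.

### The job

Hook a fingertip behind the far lip of the small grey parts bin and drag it towards you along the bench, without lifting or tipping it, until its near face is flat against the dark stop rail and roughly centred on it. Then pick up the grey tray by its carrying web and lower it gently onto the bin, lugs into the matching notches, so that it sits fully down and level; let go of it. Keep the nut and the fitting in the bin and do not disturb the oil bottle, the carton or the steel block that stand close round them.

Things in the scene. Friction and masses are not known exactly. Their poses are not given: they have to be found in the camera images.
- stop: Dark steel stop rail fixed to the bench, nearer the robot than the bin: a bar 12 (x) x 140 (y) x 18 mm high with a 4 mm thick screw flange on its -x side, to 33 mm from the origin. Origin: centre of the bar's underside, on the bench. +x points to the bin; the bin goes against the bar's face at x = +6 mm.
- bin: Loose open grey plastic bin, 100 (x) x 110 (y) x 60 mm high, walls 6, floor 5 mm, about 0.75 kg. Origin: centre of its underside. Its near (-x) wall goes against the rail, x axes parallel. In the middle of the walls' top edges are notches 16 mm deep, right through: 29 mm wide in each side wall (+y, -y), 49 mm wide in the near wall; none in the far (+x) wall.
- far_lip: The bin's far wall with its lip, moving with the bin. Origin: centre of the wall's underside, 47 mm from the bin's origin along its +x; axes as the bin's. Wall 6 mm thick; along its top a lip 110 mm long (y), 54 to 60 mm above the bench, overhangs outward; its far edge lies 15 mm from this origin along +x. Free bench behind it.
- bin_front (a point): Centre of the outer face of the bin's near wall, 50 mm from the bin's origin along its -x, 30 mm above its underside.
- tray: Loose grey plastic tray, 100 (x) x 110 (y) mm, walls to 24 mm, 0.22 kg. Origin: centre of its floor's underside, 14 mm above the bench at the start, 60 mm when seated on the bin's rim, x axis along the bin's. Lugs hang 14 mm below: 24 mm wide mid +y and -y sides, 44 mm wide mid -x side (over the bin's near wall); their lower 7 mm is 6 mm narrower. 2.5 mm clearance either side in the notches.
- tray_grip (a point): Where to grip the tray: centre of its carrying web, 60 mm above the tray's origin; axes as the tray's. The web stands upright in the tray's middle along its x axis: 60 mm long (x), 10 mm thick (y), from 25 to 73 mm above the tray's origin, topped by a bead 14 mm thick and 6 mm high.
- nut: Loose black hexagon nut, 26 x 30 x 13 mm, lying in the bin. Origin: centre of its underside.
- fitting: Loose brass-coloured pipe fitting, 35 x 20 x 16 mm, lying in the bin. Origin: centre of its underside.
- oiler: Bystander: red oil bottle with a spout, 42 mm wide, 135 mm high, standing close behind the tray and the bin (a second one far off at the right end is fixed clutter). Origin: centre of its underside.
- carton: Bystander: small brown carton, 60 x 55 x 85 mm, standing at the back, left of the bin. Origin: centre of its underside.
- gauge_block: Bystander: ground steel block with three holes, 25 x 75 x 50 mm, standing near right. Origin: centre of its underside.
Not all that is in view belongs to the job. Leave any orange or red look-alike of the tray alone.

How it is judged:
By the outcome, as a careful person would: the job done as asked, in the order asked, and still so for the second after the job is handed in, with the robot touching nothing.
It also fails if it takes over 56 s, if anything falls off the work surface, if the arm or the gripper's body presses on something with over 40 N, if the wrist force passes 120 N, or if a joint passes its speed limit or range.

## Working session

There is one attempt and no reset: what is moved stays moved. The work goes in short steps, each a Python script; the robot and the scene stay as the last script left them, time stands still between calls to the robot, and variables do not carry over. Pictures are saved under pics/ and viewed, at most 10 in all, crops included, and the job is handed in when it is done.

```bash
ls; mkdir -p pics
python3 - <<'E'
from station import ctrl, get_state, vision, ticket, models
import cv2, numpy as np
np.set_printoptions(precision=4,suppress=True)
ims=[]
for c in ["scene","side"]:
    im,d=vision.grab_frame(c); cv2.imwrite(f"pics/{c}0.png",im); np.save(f"pics/{c}0.npy",d)
    i=vision.camera_info(c); print(c,i["mtx"],i["dist_coeffs"],i["R"],i["t"])
    for t in ["stop","bin","far_lip","tray","tray_grip","nut","fitting","oiler","carton","gauge_block"]:
        print(t,[(np.round(r["point"]).tolist(),round(r["p"],2)) for r in models.recognise(c,t)[:4]])
s=get_state(); print(s["time"],s["eef_rot"],ctrl.pinch_z, vision.camera_info("wrist"))
E
```

```text
pics
scene [[495.846    0.     284.5169]
 [  0.     495.846  213.8417]
 [  0.       0.       1.    ]] [-0.0736  0.      0.      0.      0.    ] [[ 0.8354 -0.5491  0.0237]
 [-0.2984 -0.4895 -0.8194]
 [ 0.4615  0.6775 -0.5728]] [-0.6472  0.0333  1.1531]
stop [([252.0, 200.0], 0.7), ([187.0, 230.0], 0.69)]
bin [([254.0, 196.0], 0.78)]
far_lip [([258.0, 188.0], 0.77)]
tray [([300.0, 253.0], 0.91), ([370.0, 304.0], 0.68), ([278.0, 337.0], 0.62)]
tray_grip [([371.0, 306.0], 0.95), ([278.0, 337.0], 0.92), ([302.0, 253.0], 0.65)]
nut []
fitting [([247.0, 197.0], 0.44), ([262.0, 188.0], 0.28)]
oiler [([335.0, 215.0], 0.65)]
carton [([285.0, 158.0], 0.63)]
gauge_block [([228.0, 280.0], 0.96)]
side [[388.5192   0.     281.6844]
 [  0.     388.5192 211.1506]
 [  0.       0.       1.    ]] [0.0151 0.     0.     0.     0.    ] [[ 0.8918 -0.452   0.021 ]
 [-0.2911 -0.6087 -0.7381]
 [ 0.3464  0.6521 -0.6744]] [-0.6153 -0.0037  0.9641]
stop [([198.0, 225.0], 0.73)]
bin [([268.0, 192.0], 0.68)]
far_lip [([280.0, 181.0], 0.91), ([304.0, 263.0], 0.74)]
tray [([304.0, 263.0], 0.96), ([267.0, 364.0], 0.73), ([373.0, 337.0], 0.65)]
tray_grip [([301.0, 263.0], 0.78), ([370.0, 337.0], 0.65), ([267.0, 366.0], 0.58)]
nut []
fitting [([262.0, 194.0], 0.4)]
oiler [([349.0, 218.0], 0.6)]
carton [([305.0, 146.0], 0.79)]
gauge_block [([234.0, 284.0], 0.66), ([307.0, 261.0], 0.57)]
1.1 [-0.      0.7071  0.7071 -0.    ] -0.0187 {'mtx': array([[331.0388,   0.    , 281.3719],
       [  0.    , 331.0388, 215.3593],
       [  0.    ,   0.    ,   1.    ]]), 'dist_coeffs': array([0.0127, 0.    , 0.    , 0.    , 0.    ]), 'hand_eye': array([[-0.0009, -0.9546, -0.298 ,  0.0763],
       [ 1.    , -0.0006, -0.001 ,  0.    ],
       [ 0.0008, -0.298 ,  0.9546, -0.144 ],
       [ 0.    ,  0.    ,  0.    ,  1.    ]])}
```

Run:
```python
import cv2
a=cv2.imread("pics/scene0.png")[120:380,130:430]
cv2.imwrite("pics/v1.png",cv2.resize(a,None,fx=2.3,fy=2.3,interpolation=cv2.INTER_CUBIC))
```

```text
(no output)
```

View pics/v1.png

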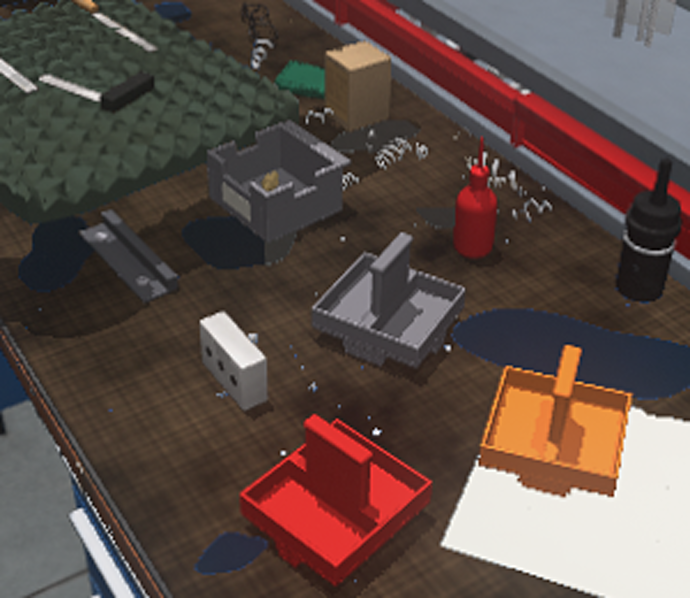

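View pics/side0.png

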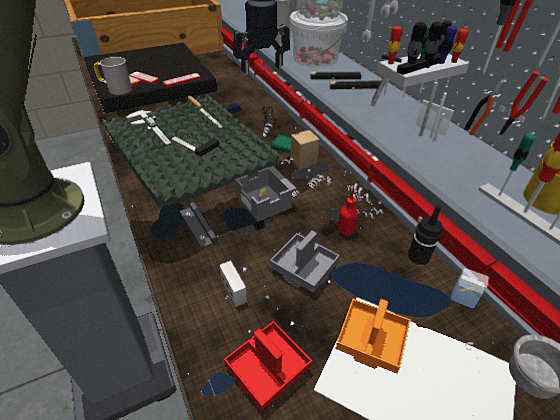

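The real tray is grey, at scene (300,253). The look-alikes are red (278,337) and orange (370,304). The bin is at (254,196) with brass inside, the rail bar at (187,230), oiler (335,215), block (228,280) and carton (285,158). Next I'll back-project coarsely from both cameras.

```bash
cat > h.py <<'E'
from station import ctrl, get_state, vision, ticket, models
import cv2, numpy as np
from scipy.spatial.transform import Rotation as Rn
np.set_printoptions(precision=4,suppress=True)
def rot(q): return Rn.from_quat([q[1],q[2],q[3],q[0]]).as_matrix()
def down(yaw):
    "tool z down, finger-closing axis (tool y) at angle yaw from world x"
    y=np.array([np.cos(yaw),np.sin(yaw),0]); z=np.array([0,0,-1.]); 
    q=Rn.from_matrix(np.c_[np.cross(y,z),y,z]).as_quat(); return np.array([q[3],*q[:3]])
def cam(name):
    i=vision.camera_info(name)
    if name!="wrist": return i,i["R"].T,-i["R"].T@i["t"]
    s=get_state(); H=i["hand_eye"]; Rt=rot(s["eef_rot"])
    return i,Rt@H[:3,:3],Rt@H[:3,3]+s["tcp_pos"]
def grab(name):
    i,R,t=cam(name); im,d=vision.grab_frame(name)
    v,u=np.mgrid[:420,:560]
    n=cv2.undistortPoints(np.c_[u.ravel(),v.ravel()].astype(np.float64)[:,None],i["mtx"],i["dist_coeffs"]).reshape(420,560,2)
    P=np.dstack([n*d[...,None],d])@R.T+t; P[d==0]=np.nan
    return im,d,P
def proj(name,X,c=None):
    i,R,t=c or cam(name)
    Rc=R.T; return cv2.projectPoints(np.atleast_2d(X).astype(float),cv2.Rodrigues(Rc)[0],-Rc@t,i["mtx"],i["dist_coeffs"])[0][:,0]
def best(name,t,near=None):
    r=models.masks_of(name,t)
    if near is not None: r=[x for x in r if np.hypot(*(np.array(x["point"])-near))<40]
    return r[0]["mask"] if r else None
def rect(pts):
    (c,(w,h),a)=cv2.minAreaRect((pts[:,:2]*1000).astype(np.float32)); return np.round([*c,w,h,a],1)
E
python3 - <<'E'
from h import *
near=dict(scene=dict(stop=(187,230),bin=(254,196),tray=(300,253),oiler=(335,215),carton=(285,158),gauge_block=(228,280)),
 side=dict(stop=(198,225),bin=(268,192),tray=(304,263),oiler=(349,218),carton=(305,146),gauge_block=(234,284)))
out={}
for c in near:
    im,d,P=grab(c)
    for t,n in near[c].items():
        m=best(c,t,n)
        if m is None: print(c,t,None); continue
        p=P[m]; p=p[np.isfinite(p[:,0])]; out[c+t]=p
        z=np.percentile(p[:,2],[2,50,98])
        top={"stop":(.012,.026),"bin":(.052,.068),"tray":(.032,.044),"oiler":(0.03,.2),"carton":(.075,.1),"gauge_block":(.042,.06)}[t]
        q=p[(p[:,2]>top[0])&(p[:,2]<top[1])]
        print(c,t,len(p),z,len(q),rect(q) if len(q)>5 else None, np.median(q,0))
        if t=="tray":
            q=p[p[:,2]>.07]; print("web",len(q),rect(q),q[:,2].max())
np.savez("pts.npz",**out)
E
```

```text
scene stop 763 [0.0001 0.0048 0.0192] 223 [ 356.7 -232.5   14.2  137.4    4. ] [ 0.3561 -0.2383  0.017 ]
scene bin 2149 [0.0026 0.0339 0.0609] 466 [ 528.4 -220.4  115.2  115.4    6.4] [ 0.5626 -0.224   0.0585]
scene tray 2271 [0.0062 0.0248 0.0927] 443 [ 508.8 -458.4  103.2  112.2   27.4] [ 0.489  -0.4707  0.0363]
web 226 [ 508.5 -458.8   62.6   15.2   26.7] 0.09505725001554399
scene oiler 580 [0.0046 0.0523 0.1047] 427 [ 652.7 -405.1   29.9   41.7   52.5] [ 0.65   -0.4066  0.0621]
scene carton 982 [0.0006 0.053  0.0865] 287 [ 704.1 -108.    63.4   64.4   87.8] [ 0.6993 -0.1156  0.0843]
scene gauge_block None
side stop 763 [0.001  0.005  0.0195] 215 [ 358.5 -233.9   12.   136.     4.4] [ 0.3584 -0.2415  0.0178]
side bin 2178 [0.001  0.0313 0.0612] 467 [ 530.2 -220.   113.6  112.1    5.9] [ 0.5652 -0.2256  0.0593]
side tray 2567 [0.0007 0.0225 0.0932] 511 [ 510.9 -457.8  102.1  111.1   27.2] [ 0.4964 -0.4686  0.0372]
web 252 [ 509.7 -458.1   60.2   14.1   28.6] 0.09488910832675412
side oiler 528 [0.0063 0.0537 0.1007] 396 [ 653.9 -403.6   27.    41.2   48.9] [ 0.6514 -0.4067  0.0634]
side carton 889 [0.0033 0.0591 0.0866] 303 [ 704.3 -107.9   60.6   57.8    0.4] [ 0.7018 -0.1136  0.0847]
side gauge_block 695 [0.0038 0.0486 0.0519] 424 [ 353.  -444.4   25.5   76.4    2. ] [ 0.3524 -0.4503  0.0499]
```

Sizes and heights match the specification (rail 12 x 138, bin top 113 x 112, web at z 0.093). In the picture the bin is almost laterally aligned with the rail already. I'll shut the gripper, hover behind the lip and take a closer wrist look.

Run:
```python
from h import *
ctrl.close_gripper(20)
p=np.array([.612,-.212,.17])
for y in (-85.8,94.2):
    q=ctrl.ik(p,down(np.radians(y))); print(y,q)
y=-85.8 if ctrl.ik(p,down(np.radians(-85.8))) is not None else 94.2
qa=[(y,ctrl.ik(p,down(np.radians(y)))) for y in (-85.8,94.2)]
qa=[a for a in qa if a[1] is not None]; y=min(qa,key=lambda a:abs(a[1][6]))[0]
ctrl.movep(p,down(np.radians(y)))
s=get_state(); print(y,s["time"],s["tcp_pos"],s["contact_force"],s["width"])
im,d,P=grab("wrist"); cv2.imwrite("pics/w1.png",im)
for t,lo,hi in (("bin",.053,.066),("stop",.012,.024),("tray",.032,.044)):
    for r in models.masks_of("wrist",t)[:3]:
        p=P[r["mask"]]; q=p[(p[:,2]>lo)&(p[:,2]<hi)]
        print(t,r["point"],r["p"],len(q),rect(q) if len(q)>5 else "", np.median(p[:,2]))
        if t=="tray":
            q=p[p[:,2]>.08]; print("web",len(q), rect(q) if len(q)>5 else "")
```

```text
-85.8 [ 0.2032  0.5917  0.1577  1.526  -0.1022  1.0319 -1.1105]
94.2 [ 0.6519  0.6448 -0.6262  1.5193  0.4043  1.1093  1.5836]
-85.8 3.475 [ 0.6126 -0.2104  0.1701] [1.0486 0.6408 0.5172] 1.699592114405017e-05
bin [287.6, 257.0] 0.8 3218 [ 547.9 -215.7   77.8  109.7    5.8] nan
bin [510.4, 316.5] 0.37 539 [ 509.9 -451.2   58.8    9.2   19.1] nan
tray [513.8, 314.1] 0.61 2301 [ 508.1 -449.4  103.5   97.2   27. ] nan
web 157 [ 518.9 -445.9   38.7    6.3   18. ]
```

View pics/w1.png

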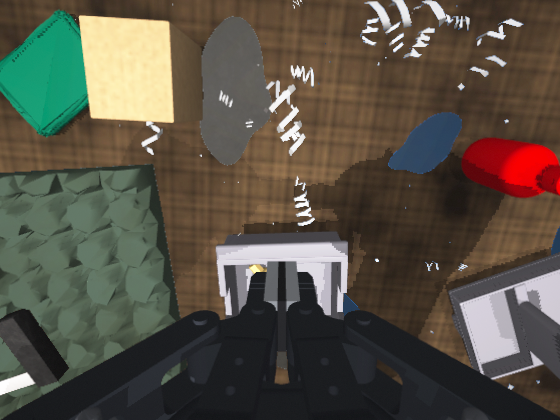

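The view shows the bin's lip at rows ~243, columns 218–348, with free bench behind it. Brass shows in the bin at (258,268), and carton and oiler are well clear. I'll descend behind the lip and drag along the rail's normal while watching the force.

Run:
```python
from h import *
a=np.radians(4.2); u=np.array([np.cos(a),np.sin(a),0]); v=np.array([-u[1],u[0],0])
rail=np.array([.3575,-.233,0])
def at(d,z,l=0.0): return rail+u*d+v*l+[0,0,z]
# finger contact at d=6+112+11=129 finally; now lip at ~230
ctrl.movel(at(.258,.10),max_speed=.2); ctrl.movel(at(.258,.032),max_speed=.1)
f0=np.array(get_state()["contact_force"]); print(get_state()["tcp_pos"],f0)
for d in [.245,.230,.215,.195,.175,.155,.145,.140,.137]:
    ctrl.movel(at(d,.032),max_speed=.06)
    s=get_state(); f=np.array(s["contact_force"])-f0; print(d,round(s["time"],2),f,s["tcp_pos"])
    if f@u>7: print("stop");break
im,d,P=grab("scene"); cv2.imwrite("pics/s2.png",im[120:380,100:400])
m=best("scene","bin")
p=P[m]; q=p[(p[:,2]>.053)&(p[:,2]<.066)]; print(rect(q))
```

```text
[ 0.6153 -0.2143  0.0327] [0.0675 0.3429 0.1698]
0.245 5.38 [-0.0342 -1.3739  0.1888] [ 0.6015 -0.2154  0.0325]
0.23 5.78 [-0.222  -0.1691 -0.5633] [ 0.5862 -0.2162  0.0321]
0.215 6.17 [ 0.0474 -0.2744 -0.0398] [ 0.5713 -0.2173  0.0319]
0.195 6.66 [ 0.107  -0.8481  0.514 ] [ 0.5512 -0.2188  0.032 ]
0.175 7.14 [ 0.6994  0.3834 -0.4923] [ 0.5313 -0.2203  0.032 ]
0.155 7.62 [-0.0141 -0.1288  0.3176] [ 0.5114 -0.2217  0.032 ]
0.145 7.94 [ 1.0866  0.5142 -0.7624] [ 0.5016 -0.2224  0.032 ]
0.14 8.19 [1.2901 0.0932 0.4744] [ 0.4971 -0.2228  0.0321]
0.137 8.44 [ 2.6292 -0.4882 -0.7061] [ 0.4943 -0.223   0.0321]
[ 424.4 -226.9  113.1  114.7    3.1]
```

Run:
```python
from h import *
a=np.radians(4.2); u=np.array([np.cos(a),np.sin(a),0]); v=np.array([-u[1],u[0],0])
rail=np.array([.3575,-.233,0])
f0=np.array([.0675,.3429,.1698])
for d in np.arange(.1355,.122,-.0015):
    ctrl.movel(rail+u*d+[0,0,.032],max_speed=.03)
    s=get_state(); f=np.array(s["contact_force"])-f0; print(round(d,4),round(s["time"],2),f,s["tcp_pos"])
    if f@u>5.5: print("stop");break
for c in ("scene","side"):
    im,d,P=grab(c); cv2.imwrite(f"pics/{c}3.png",cv2.resize(im[150:300,130:330],None,fx=3,fy=3,interpolation=cv2.INTER_CUBIC))
    m=best(c,"bin")
    p=P[m]; q=p[(p[:,2]>.053)&(p[:,2]<.066)]; print(rect(q))
```

```text
0.1355 8.79 [ 4.8693 -0.3847 -0.1139] [ 0.4928 -0.2231  0.0321]
0.134 9.04 [3.3109 0.3126 0.0803] [ 0.4912 -0.2232  0.0321]
0.1325 9.29 [ 3.8103 -0.377   0.8007] [ 0.4896 -0.2233  0.0321]
0.131 9.54 [ 3.3298 -0.6595  1.7977] [ 0.4881 -0.2234  0.032 ]
0.1295 9.79 [ 6.0451  0.8936 -0.3219] [ 0.4875 -0.2231  0.0321]
stop
[ 418.5 -227.5  114.1  114.1    3.1]
[ 466.4 -226.    17.2  104.7    4. ]
```

View pics/scene3.png

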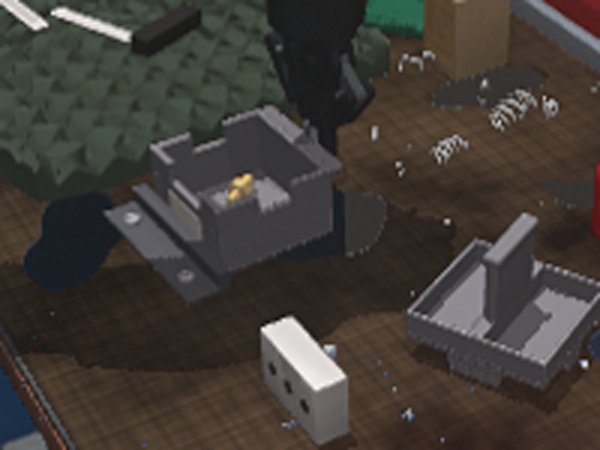

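Bin is at the rail, the brass fitting is still inside, and force rose to 6 N. One more small press to make it flat, then back off and look at both bin and tray in one wrist frame.

Run:
```python
from h import *
a=np.radians(4.2); u=np.array([np.cos(a),np.sin(a),0]); v=np.array([-u[1],u[0],0])
rail=np.array([.3575,-.233,0]); f0=np.array([.0675,.3429,.1698])
ctrl.movel(rail+u*.1285+[0,0,.032],max_speed=.03)
s=get_state(); print(np.array(s["contact_force"])-f0,s["tcp_pos"])
ctrl.movel(rail+u*.150+[0,0,.032],max_speed=.08); ctrl.movel(rail+u*.150+[0,0,.15],max_speed=.2)
ctrl.movep([.40,-.34,.20],down(np.radians(-85.8))); ctrl.ungrasp(); ctrl.pause(.3)
for c in ("wrist","scene","side"):
    im,d,P=grab(c); cv2.imwrite(f"pics/{c}4.png",im)
    print(c,get_state()["time"],get_state()["tcp_pos"])
    for t,lo,hi in (("bin",.054,.064),("stop",.014,.021),("tray",.034,.041)):
        for r in models.masks_of(c,t)[:3]:
            m=cv2.erode(r["mask"].astype(np.uint8),np.ones((3,3)))>0
            for mm,l in ((r["mask"],"full"),(m,"er")):
                p=P[mm]; q=p[(p[:,2]>lo)&(p[:,2]<hi)]
                if len(q)>5: print(t,l,np.round(r["point"]),round(r["p"],2),len(q),rect(q))
                if t=="tray":
                    q=p[(p[:,2]>.088)&(p[:,2]<.098)]
                    if len(q)>5: print("  web",len(q), rect(q))
    np.save(f"pics/{c}4P.npy",P)
```

```text
[ 8.2485  1.8792 -0.1811] [ 0.4873 -0.2229  0.0322]
wrist 13.2417 [ 0.4  -0.34  0.2 ]
bin full [156. 160.] 0.93 5041 [ 420.4 -224.8  112.3  111.     3.7]
bin er [156. 160.] 0.93 4685 [ 420.6 -225.4  110.3  110.2    3.3]
stop full [179. 235.] 0.87 323 [ 359.  -244.7   12.1  110.     4.7]
stop er [179. 235.] 0.87 254 [ 359.2 -247.1   12.1  105.1    4.7]
tray full [527. 265.] 0.86 1417 [ 339.1 -601.   111.3   57.3   16. ]
tray er [527. 265.] 0.86 1354 [ 339.8 -601.7  109.9   57.4   15. ]
tray full [426.  76.] 0.85 3039 [ 510.1 -456.4  100.5  111.4   27.3]
  web 1934 [ 510.3 -455.8   59.9   14.6   27.3]
tray er [426.  76.] 0.85 2609 [ 510.2 -455.7   98.5  110.1   27.4]
  web 1934 [ 510.3 -455.8   59.9   14.6   27.3]
scene 13.4417 [ 0.4  -0.34  0.2 ]
bin full [213. 211.] 0.57 454 [ 418.9 -226.6  114.7  115.4    4.1]
bin er [213. 211.] 0.57 359 [ 416.8 -228.7  110.6  111.2    3.2]
stop full [188. 232.] 0.57 209 [ 356.5 -232.3   13.7  143.4    3.8]
stop er [188. 232.] 0.57 147 [ 354.8 -236.9   10.3  134.3    4.6]
tray full [375. 305.] 0.79 356 [ 537.  -661.7  104.1  109.5   39.2]
  web 165 
[... 885 characters left out ...]
1  135.6    4.5]
tray full [266. 364.] 0.84 708 [ 345.9 -624.8  110.6  100.1   14.8]
  web 319 [ 345.7 -625.4   13.8   59.4   15.1]
tray er [266. 364.] 0.84 562 [ 345.  -625.4  108.3   99.5   14.9]
  web 307 [ 345.9 -626.2   13.8   57.8   15.1]
tray full [374. 336.] 0.67 548 [ 539.7 -660.2  101.7  111.6   40. ]
  web 260 [ 538.8 -660.    59.6   13.8   39.1]
tray er [374. 336.] 0.67 377 [ 538.8 -660.8   99.6  107.7   39.9]
  web 233 [ 538.  -660.6   57.7   13.8   39.1]
tray full [304. 260.] 0.62 400 [ 510.6 -457.5  102.7  110.6   27.5]
  web 157 [ 509.6 -458.2   57.9   13.7   27.1]
tray er [304. 260.] 0.62 311 [ 510.  -459.2  100.   108.    27.5]
  web 138 [ 508.1 -458.9   54.6   13.6   26.7]
```

View pics/wrist4.png

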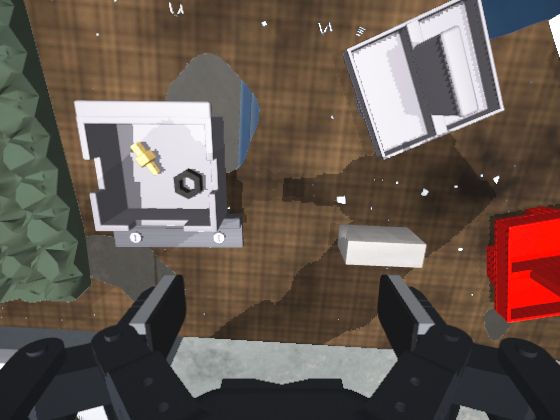

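The wrist frame shows the bin flat on the rail with brass fitting (145,157) and nut (190,184) inside. The grey tray is at (426,76); the red look-alike at right edge is left alone. The tray's wide (−x) lug faces the robot, so its yaw is 27.3°. Now I'll grasp it.

Run:
```python
from h import *
q=down(np.radians(-62.7)); t=np.array([.5102,-.4561])
ctrl.movep([*t,.17],q); ctrl.movel([*t,.0553],max_speed=.12)
print(get_state()["contact_force"],get_state()["tcp_pos"])
ctrl.close_gripper(40); s=get_state(); print(s["time"],s["width"],s["gripper_force"],s["tcp_pos"])
ctrl.movel([*t,.20],max_speed=.1)
s=get_state(); print(s["time"],s["width"],s["gripper_force"],s["contact_force"],s["tcp_pos"])
b=np.array([.4144,-.2252])
ctrl.movep([*b,.20],down(np.radians(-85.9))); ctrl.pause(.3)
s=get_state(); print(s["time"],s["width"],s["contact_force"],s["wrist_torque"],s["tcp_pos"])
for c in ("wrist","scene","side"):
    im,d,P=grab(c); cv2.imwrite(f"pics/{c}5.png",im); np.save(f"pics/{c}5P.npy",P)
    for tt,lo,hi in (("bin",.054,.064),("tray",.174,.190)):
        for r in models.masks_of(c,tt)[:3]:
            p=P[r["mask"]]; z=p[(p[:,2]>.15)]
            qq=p[(p[:,2]>lo)&(p[:,2]<hi)]
            if len(qq)>20: print(c,tt,np.round(r["point"]),round(r["p"],2),len(qq),rect(qq),np.median(qq[:,2]))
im=cv2.imread("pics/side5.png")[60:280,130:400]; cv2.imwrite("pics/v5.png",cv2.resize(im,None,fx=2.6,fy=2.6,interpolation=cv2.INTER_CUBIC))
```

```text
[-0.3083 -0.4425 -0.019 ] [ 0.5106 -0.4565  0.0563]
16.2417 0.01336541096322696 38.87640416622162 [ 0.5103 -0.4562  0.0553]
17.8417 0.013232748786632597 38.89626502990723 [ 0.1246  0.5111 -2.811 ] [ 0.5099 -0.4558  0.1991]
19.125 0.013395751312356985 [ 0.163   0.1257 -2.1941] [-0.0258  0.0021 -0.0359] [ 0.4146 -0.2259  0.1997]
wrist bin [279. 144.] 0.92 3041 [ 463.1 -222.    26.   109.9    4. ] 0.06135085653665889
wrist tray [281. 233.] 0.81 5657 [ 422.7 -225.2   84.7  110.3    3.8] 0.18337597983733378
scene bin [214. 211.] 0.74 437 [ 419.1 -227.7  114.7  115.5    3.2] 0.05899883939361539
scene tray [202. 163.] 0.87 587 [ 413.  -228.5  101.9  114.8    3.8] 0.1796933854163585
side bin [226. 206.] 0.6 444 [ 420.1 -227.6  111.3  111.2    3.9] 0.0593761660027502
side tray [217. 159.] 0.87 668 [ 415.  -227.5  101.1  113.     3.7] 0.1806722563138877
```

View pics/v5.png

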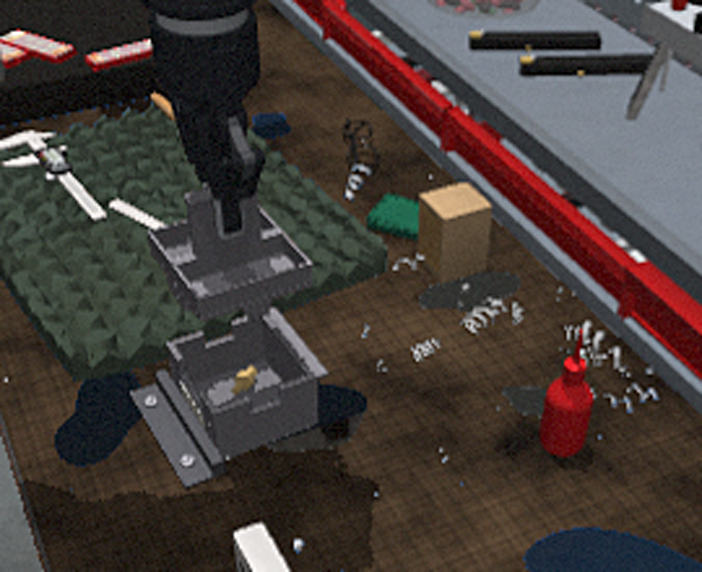

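Width is steady and the tray hangs level; both fixed cameras give tray and bin aligned within 1 mm and 0.3°. The side picture agrees, lugs above notches. I'll lower in steps with force watch.

Run:
```python
from h import *
b=np.array([.4144,-.2252])
ctrl.movel([*b,.125],max_speed=.1); f0=np.array(get_state()["contact_force"]); print(f0,get_state()["tcp_pos"])
for z in [.118,.115,.112,.109,.106,.104,.103,.102,.1013,.1006,.100]:
    ctrl.movel([*b,z],max_speed=.03); s=get_state(); f=np.array(s["contact_force"])-f0
    print(z,round(s["time"],2),f,s["tcp_pos"])
    if np.linalg.norm(f)>6: print("stop"); break
```

```text
[-0.335   0.1366 -2.0291] [ 0.4148 -0.2254  0.1254]
0.118 20.86 [ 0.6545  0.5162 -0.9874] [ 0.4143 -0.2252  0.1179]
0.115 21.11 [ 0.4973 -1.1428 -0.2753] [ 0.4143 -0.2251  0.1148]
0.112 21.36 [ 0.3189  0.9513 -0.8962] [ 0.4143 -0.2252  0.1118]
0.109 21.61 [ 0.3493 -0.746  -1.0962] [ 0.4143 -0.2251  0.1088]
0.106 21.86 [ 0.3402 -0.2757 -1.3511] [ 0.4143 -0.2251  0.1058]
0.104 22.11 [ 0.5697  0.2412 -0.6826] [ 0.4144 -0.2252  0.1039]
0.103 22.36 [ 0.4134  0.2505 -0.7997] [ 0.4144 -0.2252  0.103 ]
0.102 22.61 [ 0.6665 -0.3275 -0.0482] [ 0.4143 -0.2252  0.1019]
0.1013 22.86 [ 0.1247 -0.3075  0.2755] [ 0.4145 -0.2252  0.1013]
0.1006 23.11 [-1.4201  1.0354  7.8713] [ 0.4145 -0.2253  0.1012]
stop
```

Contact came at exactly the seated height (TCP 0.1012). Release, withdraw and check.

Run:
```python
from h import *
b=np.array([.4144,-.2252])
ctrl.movel([*b,.1012],max_speed=.03); ctrl.ungrasp(); ctrl.pause(.2); print(get_state()["width"],get_state()["contact_force"])
ctrl.movel([*b,.24],max_speed=.12); ctrl.movep([.55,-.02,.30],down(np.radians(-85.9))); ctrl.pause(.3)
s=get_state(); print(s["time"],s["contact_force"])
for c in ("scene","side"):
    im,d,P=grab(c); cv2.imwrite(f"pics/{c}6.png",im)
    for tt,lo,hi in (("tray",.077,.090),("stop",.014,.021)):
        for r in models.masks_of(c,tt)[:3]:
            p=P[r["mask"]]; q=p[(p[:,2]>lo)&(p[:,2]<hi)]
            if len(q)>20:
                A=np.c_[q[:,:2]-q[:,:2].mean(0),np.ones(len(q))]; k=np.linalg.lstsq(A,q[:,2],rcond=None)[0]
                print(c,tt,np.round(r["point"]),len(q),rect(q),"plane",k)
a=cv2.imread("pics/side6.png")[100:310,130:400]
cv2.imwrite("pics/v6.png",cv2.resize(a,None,fx=2.8,fy=2.8,interpolation=cv2.INTER_CUBIC))
```

```text
0.08540534773949228 [-0.4609 -0.1543  0.4644]
26.85 [ 0.9748 -0.4095  0.2552]
scene tray [372. 305.] 40 [ 528.6 -670.8   36.7   13.4   43.3] plane [0.2395 0.0211 0.0849]
scene tray [207. 196.] 488 [ 412.8 -228.4  102.6  115.5    2.9] plane [0.0043 0.0084 0.0819]
scene tray [276. 338.] 130 [ 341.2 -628.3   15.2   59.7   22.5] plane [-0.3444 -0.107   0.0832]
scene stop [188. 232.] 217 [ 357.  -230.9   14.5  139.4    4.6] plane [0.0281 0.0046 0.0171]
side tray [267. 366.] 71 [ 341.3 -627.1    9.2   58.6   23.1] plane [0.1351 0.0476 0.0822]
side tray [224. 190.] 475 [ 415.2 -228.2  100.4  113.8    3.9] plane [0.0023 0.0072 0.0825]
side tray [371. 334.] 30 [ 520.8 -677.2   10.3   15.9   64.5] plane [0.2488 0.4253 0.0836]
side stop [197. 229.] 200 [ 358.6 -232.    11.7  137.4    3.8] plane [0.1032 0.0056 0.0177]
```

View pics/v6.png

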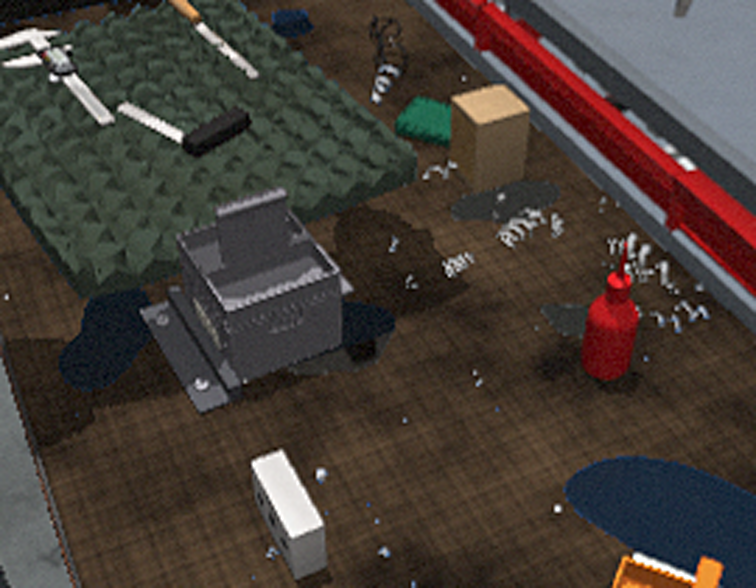

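The tray sits flush and level on the bin (crop 265,280), against the rail, and the oiler, carton and block are where they were.

```bash
python3 -c "
from station import ticket; print(ticket.close_job())"
```

```text
the job is handed in; nothing more can be done
None
```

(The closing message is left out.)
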